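# Load the vial rack under the sampler head

## Task

Put the loose short vial into the empty pocket of the white vial rack. Then slide the rack flat along the bench between the sampler's guide rails and under its head, the vials clear of the underside and nothing bumping the sampler, until its rear end rests against the rubber end stop inside - the stop may be set anywhere along its adjustment, so feel for it and press only gently. Let go and leave everything else standing where it is.

Things in the scene. Friction and masses are not known exactly. Their poses are not given: they have to be found in the camera images.
- dock: White sampling unit, fixed to the bench. Origin: on the bench, in the middle of its channel's mouth; x runs into the channel (the way the rack is pushed), z up. Two aluminium guide rails, 18 mm high, inner faces 44 mm apart from x = 28 to 225 mm; flared lead-ins, 60 mm apart at x = 0. No floor: the rack slides on the bench. Pillars stand outside the rails, 45 to 77 mm from the middle.
- head_edge (a point): Middle of the lower front edge of the sampler's head, 40 mm in from the mouth, 75 mm up. The head: 150 mm wide, 130 mm deep from here, flat underside 75 mm up, top 123 mm (needle drive at its rear 186 mm). Under it in the channel is the end stop, NOT measured: a 16 mm rubber buffer, axis 13 mm up, its face clamped anywhere 100 to 128 mm inward of this edge; it yields 2 mm at 4 N/mm, then is rigid.
- rack_centre (a point): Point on the middle line of the white strip rack, 15 mm above its underside. +x is the rear end, which goes in first: rear face at x = 105 mm, front end at x = -115 mm. Body (x = -30 to 105 mm) 40 mm wide, 30 mm high, three round pockets: at x = 51 and 85 mm filled, at x = 17 mm empty. Front: solid grip bar. About 0.26 kg empty; friction on the bench a few newtons.
- rack_grip (a point): Middle of the rack's grip bar, half-way up (14 to 15 mm above the bench), 95 mm in front of rack_centre; axes as the rack. The bar is 30 mm across in y, 28 mm high, from 20 mm before to 65 mm behind this point. When the rack is home this point is still 32 to 60 mm outside the channel's mouth and 72 to 100 mm before the head.
- rack_pocket (a point): Middle of the mouth of the empty pocket, at the top of the rack (30 mm above the bench); axes as the rack. 28 mm wide, 25 mm deep (floor 5 mm above the bench).
- vial_loose_centre (a point): Middle (half-way up) of the short vial standing on the bench beside the rack: amber glass, black cap with a white disc, 24 mm across (cap 25 mm), 60 mm high, 34 g. z along the vial. Seated, its middle is 35 mm above the bench, its underside 5 mm and its cap's top 65 mm.
- vial_mid_centre (a point): Middle of the like vial in the rack's pocket at x = 51 mm.
- vial_rear_centre (a point): Middle of the like vial in the rack's pocket at x = 85 mm.
- tube_tall_centre (a point): Middle (47.5 mm up) of a taller tube with the same cap, 24 mm across, 95 mm high, standing on the bench on the other side of the rack: too tall for the head, not wanted.
- beaker: Glass beaker, 68 mm across, 88 mm high, beside the sampler; origin under its middle. Leave it.
- jar: White screw jar, 54 mm across, 72 mm high, on the sampler's other side; origin under its middle. Leave it.
- pen_cup: Black cup with pens, 76 mm across, 100 mm high (pens to 155 mm), to the robot's left; origin under its middle. Leave it.
- dish: Closed glass dish, 94 mm across, 15 mm high, to the robot's right; origin under its middle. Leave it.
- wash_bottle: White bottle, 60 mm across, 150 mm high, left of the sampler; origin under its middle. Leave it.
Mind the look-alikes: they are no part of the job. Leave any green or turquoise look-alike of the part that bears rack_centre alone.

How it is judged:
By the outcome, as a careful person would: the job done as asked, in the order asked, and still so for the second after the job is handed in, with the robot touching nothing.
It also fails if it takes over 72 s, if anything falls off the work surface, if the arm or the gripper's body presses on something with over 40 N, if the wrist force passes 120 N, or if a joint passes its speed limit or range.

## Robot

A 6-joint arm with a two-finger parallel gripper is mounted at the origin on the work surface. World frame = base frame: x ahead of the robot, y to its left, z up, the work surface at z = 0. Lengths are in m, angles in rad, forces in N, time in s.
With the tool pointing down it reaches from about 0.35 to 0.925 m from the base axis. Payload 6.4 kg.
Tool frame: the origin (TCP) lies at the very end of the fingers, on their centre line; the grasp point (between the pads) lies 19 mm behind it; z points along the fingers, y is the line along which they close (so a half turn about z gives the same grasp; the last joint's range is limited). The gripper opens to 85 mm and grips with 20 to 120 N. Pads are 22 mm wide; open, the fingers measure 114 mm over their backs; the gripper's body (76 mm by 85 mm) begins 54 mm behind the grasp point. The pads swing forward as they close: fully open they stand 13 mm farther back than shut.
Start: joints at [1.098, 0.245, 1.558, -0, 1.339, -0.174], TCP at [0.191, 0.621, 0.21] pointing down, gripper open.
Joint ranges: [-3.13, 3.13], [-1.02, 2.26], [0.13, 2.54], [-0.95, 4.09], [0.21, 2.88], [-2.74, 2.74]. Speed limits (rad/s): [2.57, 2.57, 3.14, 3.14, 3.14, 3.14].

## Interface

Orientations are given as a unit quaternion [x, y, z, w].
In Python, from station import get_obs, grab_frame, camera_info, hand_in gives the robot as it stands.
- The arm moves only by the shell command python3 -m creep 'ROWS' [FORCE]. ROWS is text: rows parted by semicolons, each of 5 numbers parted by spaces: the shift along the tool's x, y, z in units of 50 mm (1.0 is 50 mm), then the turn about the tool's z in units of 5 degrees (1.0 is 5 degrees), then the opening, from 0 (shut) to 1 (fully open). In form: tx ty tz yaw hand; .... A call has 1 to 8 rows; each row is the pose to reach, as a shift and turn from the pose commanded when the call began, along the tool's axes at that moment; what a row does not reach only later rows make up. A row lasts 1/10 s, in which the tool goes at most 50 mm and 8.59 degrees, less where a joint would pass 70% of its speed; a pose out of reach is approached as far as the arm can. A call with a gripper value outside its range is refused whole. The fingers move at their own pace and stop on an object; FORCE is the grip in N (left out, the last holds). Time passes only in rows, so rows that repeat a pose let the fingers close. It gives the time, the measured TCP pose, the force, the opening and the grip force at its end, in the units of the state.
- get_obs(): the state, without advancing time (a new reading comes with each control period).
- grab_frame(name): name is "scene" or "side" or "wrist"; returns (picture, depth): 400x640x3 uint8, red, green, blue; 400x640 float32, m along the optical axis (not along the pixel's ray), 0 where there is no reading.
- camera_info(name): a dict with "fx", "fy", "cx", "cy" (pixels), "cam_to_world" (4x4, takes a point from camera to world coordinates); the wrist camera has in their place "tool_from_camera" (4x4, takes a point from camera to tool coordinates, whose origin is the TCP and whose axes are the flange's). Camera axes: x right, y down, z forward; pixel columns grow to the right and rows downward; lengths in m; the calibration is good to about 2 mm. A picture is of the moment at which its call begins: read the wrist's pose just before it. camera_info takes no time and is no camera call.
- hand_in(): hands the job in; it is judged then, once.
The state is a dict: "clock": time; "qpos": joint angles; "qd": joint speeds; "tau": joint torques, N m; "position": TCP position; "orientation": TCP orientation; "ft_force": force on the tool from outside, world axes, zero at the start; "torque": the same for the moment, N m; "width": finger opening in m; "gripper_force": force on a finger pad.
Only numpy, scipy, OpenCV 4.12 (cv2) and the standard library are available. Lean on these libraries where they do the work, as an engineer would, in place of code of your own. Each camera call takes 0.05 s, during which the arm holds its last target. There are 200 camera calls.

## Working session

There is one attempt and no reset: what is moved stays moved. The work goes in short steps, Python scripts to look and compute and a shell command to move; the robot and the scene stay as the last step left them, time stands still between calls to the robot, and variables do not carry over. Pictures are saved under pics/ and viewed, at most 10 in all, crops included, and the job is handed in when it is done.

```bash
ls; mkdir -p pics; python3 - <<'E'
from station import *
import cv2,numpy as np
o=get_obs();print({k:np.round(v,3).tolist() for k,v in o.items()})
for n in("scene","side"):
    p,d=grab_frame(n);cv2.imwrite(f"pics/{n}0.png",p[:,:,::-1]);np.save(f"pics/{n}0.npy",d)
    c=camera_info(n);print(n,{k:np.round(v,3).tolist() for k,v in c.items()})
c=camera_info("wrist");print({k:np.round(v,4).tolist() for k,v in c.items()})
E
```

```text
pics
{'clock': 0.0, 'qpos': [1.098, 0.246, 1.559, -0.0, 1.339, -0.174], 'qd': [-0.001, 0.001, -0.001, -0.0, 0.001, -0.0], 'tau': [-0.0, -42.95, -32.613, -0.0, 0.005, -0.0], 'position': [0.191, 0.621, 0.209], 'orientation': [0.149, 0.989, -0.001, -0.0], 'ft_force': [-0.543, 0.492, -0.026], 'torque': [-0.015, -0.039, 0.004], 'gripper_force': 0.0, 'width': 0.086}
scene {'fx': 379.519, 'fy': 379.519, 'cx': 315.232, 'cy': 200.408, 'cam_to_world': [[-0.666, 0.59, -0.456, 0.964], [0.746, 0.526, -0.409, 0.401], [-0.001, -0.612, -0.791, 0.806], [0.0, 0.0, 0.0, 1.0]]}
side {'fx': 383.612, 'fy': 383.612, 'cx': 316.289, 'cy': 195.357, 'cam_to_world': [[-0.989, -0.103, 0.105, 0.415], [-0.147, 0.738, -0.659, 0.696], [-0.01, -0.667, -0.745, 0.853], [0.0, 0.0, 0.0, 1.0]]}
{'fx': 302.3417, 'fy': 302.3417, 'cx': 320.9204, 'cy': 200.7694, 'tool_from_camera': [[-0.0012, -0.9632, -0.2689, 0.0685], [1.0, -0.0013, 0.0002, -0.0003], [-0.0006, -0.2689, 0.9632, -0.1628], [0.0, 0.0, 0.0, 1.0]]}
```

View pics/scene0.png

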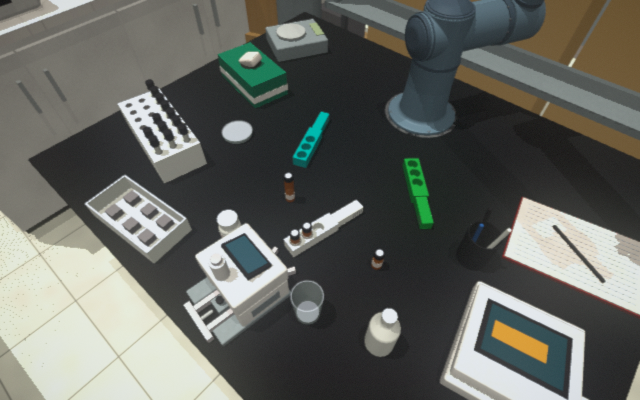

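View pics/side0.png

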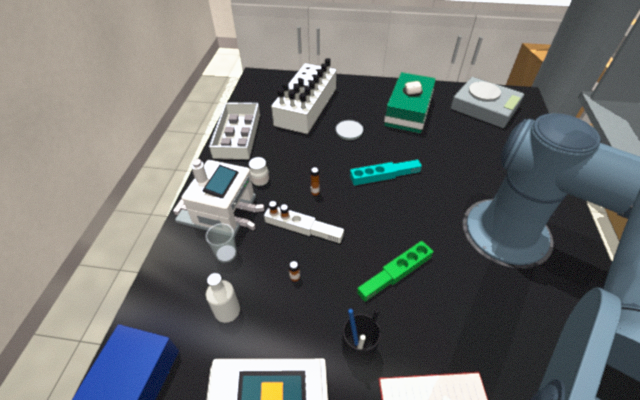

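Scene view: the white rack runs from (285,245) to (362,207), its vials are at (295,238) and (307,230), the sampler is at about (245,270), the short vial at (378,258) and the tall tube at (289,187). The side view agrees: rack (265-343, 215-235), short vial (294,271), tall tube (315,181).

```bash
cat > h.py <<'E'
from station import *
import cv2,numpy as np
from scipy.spatial.transform import Rotation as R
def cloud(n,d,T=None):
    c=camera_info(n); v,u=np.mgrid[0:400,0:640]
    P=np.stack([(u-c["cx"])/c["fx"]*d,(v-c["cy"])/c["fy"]*d,d,np.ones_like(d)],-1)
    T=np.array(c["cam_to_world"]) if T is None else T
    W=(P@T.T)[...,:3]; W[d<=0]=np.nan; return W
def wrist(name):
    o=get_obs();p,d=grab_frame("wrist")
    T=np.eye(4);T[:3,:3]=R.from_quat(o["orientation"]).as_matrix();T[:3,3]=o["position"]
    T=T@np.array(camera_info("wrist")["tool_from_camera"])
    cv2.imwrite(f"pics/{name}.png",p[:,:,::-1]);np.save(f"pics/{name}.npy",d)
    return p,cloud("wrist",d,T)
def totool(pt,yawx=None):
    """shift from current TCP to world pt in move units"""
    o=get_obs();M=R.from_quat(o["orientation"]).as_matrix()
    return np.round(M.T@(np.array(pt)-o["position"])/.05,3)
E
python3 - <<'E'
from h import *
for n,px in (("scene",dict(rackrear=(290,245),rackfront=(355,208),short=(378,255),tall=(289,177),vr=(295,234),vm=(307,227),head=(245,255),beaker=(307,300))),("side",dict(rackrear=(268,222),rackfront=(338,236),short=(294,265),tall=(315,171),vr=(273,206),vm=(285,209),head=(222,180)))):
    p=cv2.imread(f"pics/{n}0.png");W=cloud(n,np.load(f"pics/{n}0.npy"))
    for k,(u,v) in px.items(): print(n,k,np.round(np.nanmedian(W[v-1:v+2,u-1:u+2].reshape(-1,3),0),4))
    hsv=cv2.cvtColor(p,cv2.COLOR_BGR2HSV)
    m=(W[...,2]>.02)&(W[...,2]<.036)&(hsv[...,1]<60)&(hsv[...,2]>150)
    k,l,s,c=cv2.connectedComponentsWithStats(m.astype(np.uint8))
    for i in range(1,k):
        if s[i,4]>60:
            q=W[l==i];r=cv2.minAreaRect((q[:,:2]*1000).astype(np.float32));print(n,i,s[i],np.round(r[0]),np.round(r[1]),round(r[2],1),np.round(np.median(q[:,2]),4))
    m=(W[...,2]>.05)&(W[...,2]<.12)&(W[...,0]>.3)&(W[...,0]<.85)&(abs(W[...,1])<.5)
    k,l,s,c=cv2.connectedComponentsWithStats(m.astype(np.uint8))
    for i in range(1,k):
        if s[i,4]>20:
            q=W[l==i];print(n,"hi",s[i],np.round(np.median(q,0),3),np.round(q.max(0),3))
E
```

```text
scene rackrear [0.6563 0.0447 0.031 ]
scene rackfront [0.4656 0.0913 0.0289]
scene short [0.5551 0.2237 0.061 ]
scene tall [ 0.5429 -0.0631  0.0962]
scene vr [0.6414 0.0494 0.0661]
scene vm [0.6084 0.0567 0.0661]
scene head [0.7749 0.0428 0.1375]
scene beaker [0.7227 0.1598 0.0062]
scene 3 [284 200  79  51 768] [551.  64.] [ 42. 219.] 78.1 0.0295
scene 18 [137 228  17  13  70] [ 867. -242.] [29. 28.] 5.3 0.0268
scene 38 [209 295  18  17  74] [866.  21.] [19. 48.] 11.7 0.0241
scene hi [239  71  27  25 412] [ 0.327 -0.438  0.082] [ 0.345 -0.409  0.091]
scene hi [ 137  109   66   63 1729] [ 0.668 -0.377  0.085] [ 0.734 -0.339  0.12 ]
scene hi [284 172  10  19 164] [ 0.545 -0.063  0.085] [ 0.553 -0.056  0.098]
scene hi [164 203  14  11  24] [ 0.785 -0.239  0.051] [ 0.788 -0.215  0.053]
scene hi [217 210  22  21 356] [ 0.72  -0.093  0.072] [ 0.742 -0.075  0.076]
scene hi [179 213   8  10  21] [ 0.781 -0.193  0.051] [ 0.793 -0.185  0.053]
scene hi [ 462  219   42   42 1047] [0.389 0.38  0.083] [0.417 0.416 0.12 ]
scene hi [302 222  10  12 101] [0.609 0.055 0.065] [0.619 0.065 0.07 ]
scene 
[... 1527 characters left out ...]
13] [ 0.716 -0.092  0.071] [ 0.742 -0.074  0.076]
side hi [311 167   8  17 123] [ 0.541 -0.062  0.083] [ 0.552 -0.056  0.1  ]
side hi [ 186  170   66   84 1610] [0.748 0.116 0.084] [0.85  0.213 0.12 ]
side hi [268 201  10  11  81] [0.638 0.05  0.063] [0.652 0.059 0.068]
side hi [280 204   9  11  80] [0.605 0.058 0.064] [0.618 0.068 0.067]
side hi [289 261  10  11  89] [0.548 0.225 0.06 ] [0.56  0.235 0.063]
side hi [206 280  31  34 674] [0.677 0.347 0.096] [0.717 0.362 0.12 ]
side hi [343 314  38  46 915] [0.378 0.369 0.084] [0.416 0.416 0.12 ]
side hi [ 117  328   56   45 1529] [0.806 0.467 0.074] [0.85  0.5   0.079]
side hi [ 211  359  102   39 2685] [0.553 0.475 0.065] [0.663 0.5   0.081]
```

```bash
python3 -c "
from h import *
print(totool([.53,.14,.34]))"
```

```text
[-9.307 -7.198 -2.601]
```

```bash
python3 -m creep '0 0 -1 0 1; -0.8 -0.6 -1.6 0 1; -1.5 -1.2 -2 0 1; -2.2 -1.8 -2.6 0 1; -3 -2.4 -2.6 0 1; -3.8 -3 -2.6 -0.8 1; -4.6 -3.6 -2.6 -0.8 1; -4.6 -3.6 -2.6 -0.8 1' && python3 -c "
from h import *
print(totool([.53,.14,.34]))"
```

```text
clock: 0.9
position: [0.3602, 0.3783, 0.3402]
orientation: [0.117, 0.993, -0.0, 0.0]
ft_force: [0.4, 0.3, 0.2]
width: 0.0852
gripper_force: 0.0
[-4.408 -3.848  0.011]
```

```bash
python3 -m creep '-0.7 -0.6 0 0 1; -1.4 -1.2 0 0 1; -2.1 -1.8 0 0 1; -2.8 -2.4 0 0 1; -3.5 -3 0 0 1; -4.1 -3.6 0 0 1; -4.4 -3.85 0 0 1; -4.4 -3.85 0 0 1' && python3 -c "
from h import *
p,W=wrist('w1')"
```

```text
clock: 1.7
position: [0.5296, 0.1424, 0.3396]
orientation: [0.116, 0.993, -0.0, -0.001]
ft_force: [-1.1, 0.8, 0.1]
width: 0.0852
gripper_force: 0.0
```

View pics/w1.png

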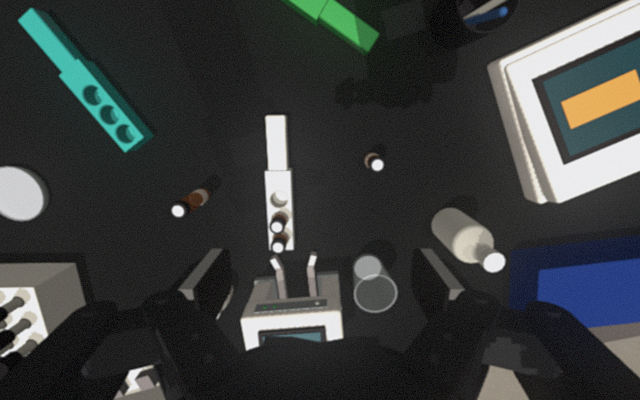

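Wrist view: grip bar at (277,140), empty pocket at (279,198), caps at (277,226) and (278,247), flared rails at (280,275) and (311,270), head front edge at about v=300, short vial cap at (377,165).

```bash
python3 - <<'E'
from h import *
o=get_obs();T=np.eye(4);T[:3,:3]=R.from_quat(o["orientation"]).as_matrix();T[:3,3]=o["position"]
T=T@np.array(camera_info("wrist")["tool_from_camera"])
W=cloud("wrist",np.load("pics/w1.npy"),T);hsv=cv2.cvtColor(cv2.imread("pics/w1.png"),cv2.COLOR_BGR2HSV)
X,Y,Z=W[...,0],W[...,1],W[...,2]
roi=np.zeros((400,640),bool);roi[100:255,255:300]=1
white=(hsv[...,1]<60)&(hsv[...,2]>120)
def fit(q,n):
    r=cv2.minAreaRect((q[:,:2]*1000).astype(np.float32));c=np.mean(q,0);w=np.linalg.svd(q[:,:2]-c[:2],full_matrices=0)[2][0];w*=np.sign(w[0])
    print(n,len(q),np.round(r[0],1),np.round(r[1],1),round(r[2],2),"pca",np.round(np.degrees(np.arctan2(w[1],w[0])),2),"med",np.round(np.median(q,0),4))
fit(W[roi&(Z>.022)&(Z<.035)],"rack")
b=np.zeros_like(roi);b[115:168,260:292]=1;fit(W[b&(Z>.022)&(Z<.035)],"bar")
for n,(u,v) in dict(short=(377,165),mid=(277,226),rear=(278,247),tall=(178,211)).items():
    b=np.zeros_like(roi);b[v-8:v+9,u-8:u+9]=1;m=b&white&(Z>.05);fit(W[m],n)
# rails
for n,(a,c_) in dict(L=(265,297),R=(300,325)).items():
    b=np.zeros_like(roi);b[252:300,a:c_]=1;m=b&(Z>.012)&(Z<.024);q=W[m];fit(q,n)
    x=np.arange(.66,.74,.006)
    for xx in x:
        s=q[abs(q[:,0]-xx)<.003]
        if len(s)>3: print("  ",round(xx,3),np.round([s[:,1].min(),s[:,1].max(),np.median(s[:,2])],4))
b=np.zeros_like(roi);b[280:345,230:350]=1;m=b&(Z>.112)&(Z<.135);q=W[m];fit(q,"headtop")
lab=[(u,v) for v in range(285,325,4) for u in (260,300,325)]
print([(p,np.round(W[p[1],p[0]],3).tolist()) for p in lab])
E
```

```text
rack 2328 [550.7  66.5] [ 40.3 220.2] 77.26 pca -11.48 med [0.5307 0.0734 0.0282]
bar 1023 [482.4  82. ] [30.3 80. ] 77.0 pca -12.58 med [0.4808 0.0829 0.0272]
short 113 [547.3 224.7] [16.3 16.6] 78.23 pca -65.61 med [0.5473 0.2243 0.0601]
mid 120 [606.1  53. ] [20.8 19.7] 66.04 pca 71.44 med [0.6053 0.054  0.0645]
rear 109 [637.2  45.7] [21.7 17.2] 47.67 pca 46.72 med [0.6379 0.0467 0.0644]
tall 120 [539.9 -67.6] [15.9 17.1] 71.09 pca -28.7 med [ 0.5401 -0.0671  0.0947]
L 439 [716.5  11.8] [32.7 84.1] 81.96 pca -11.49 med [0.7234 0.0183 0.0166]
   0.678 [0.0153 0.025  0.017 ]
   0.684 [0.0162 0.0265 0.0167]
   0.69 [0.0183 0.0282 0.0167]
   0.696 [0.019  0.0289 0.0168]
   0.702 [0.0185 0.0299 0.0172]
   0.708 [0.0183 0.0294 0.0171]
   0.714 [-0.0046  0.029   0.0162]
   0.72 [-0.0049  0.0273  0.0165]
   0.726 [0.003  0.0273 0.0165]
   0.732 [0.0025 0.0257 0.0165]
   0.738 [0.0013 0.0253 0.0165]
R 376 [726.9  86.8] [30.9 83.2] 81.93 pca -7.85 med [0.7317 0.0815 0.0168]
   0.684 [0.0868 0.0921 0.0153]
   0.69 [0.0836 0.0952 0.0172]
   0.696 [0.0804 0.0923 0.0174]
   0.702 [0.0769 0.089
[... 686 characters left out ...]
77]), ((325, 297), [0.729, 0.103, 0.086]), ((260, 301), [0.715, 0.0, 0.081]), ((300, 301), [0.722, 0.065, 0.093]), ((325, 301), [0.728, 0.103, 0.098]), ((260, 305), [0.713, 0.003, 0.095]), ((300, 305), [0.723, 0.065, 0.103]), ((325, 305), [0.728, 0.103, 0.109]), ((260, 309), [0.714, 0.005, 0.105]), ((300, 309), [0.724, 0.066, 0.112]), ((325, 309), [0.73, 0.102, 0.115]), ((260, 313), [0.716, 0.006, 0.113]), ((300, 313), [0.726, 0.065, 0.118]), ((325, 313), [0.733, 0.102, 0.12]), ((260, 317), [0.718, 0.007, 0.12]), ((300, 317), [0.73, 0.065, 0.121]), ((325, 317), [0.737, 0.1, 0.123]), ((260, 321), [0.723, 0.006, 0.122]), ((300, 321), [0.737, 0.063, 0.121]), ((325, 321), [0.744, 0.099, 0.123])]
```

```bash
python3 -c "
from h import *
print(totool([.5477,.2243,.032]))"
```

```text
[-0.009  1.655  6.155]
```

```bash
python3 -m creep '0 0.8 0.5 0 1; 0 1.65 1.2 0 1; 0 1.65 2.1 0 1; 0 1.65 3 0 1; 0 1.65 3.8 0 1; 0 1.65 4.5 0 1; 0 1.65 5 0 1; 0 1.65 5 0 1' && python3 -c "
from h import *
p,W=wrist('w2')
hsv=cv2.cvtColor(p,cv2.COLOR_RGB2HSV)
m=(W[...,2]>.055)&(W[...,2]<.065)&(hsv[...,1]<60)&(hsv[...,2]>120)&(np.hypot(W[...,0]-.548,W[...,1]-.224)<.03)
print(m.sum(),np.median(W[m],0),[(W[m][:,i].min()+W[m][:,i].max())/2 for i in (0,1)])
print(totool([.5477,.2243,.032]))"
```

```text
clock: 2.55
position: [0.5431, 0.2252, 0.0861]
orientation: [0.113, 0.994, -0.001, -0.004]
ft_force: [-0.7, 0.2, 0.0]
width: 0.0858
gripper_force: 0.0
506 [0.54883689 0.22207777 0.05981142] [np.float64(0.5491711371563168), np.float64(0.22195535757492196)]
[-0.057 -0.01   1.138]
```

```bash
python3 -m creep '-0.03 -0.02 0.4 0 1; -0.03 -0.02 0.8 0 1; -0.03 -0.02 1.1 0 1; -0.03 -0.02 1.12 0 1; -0.03 -0.02 1.12 0 0.2; -0.03 -0.02 1.12 0 0.2; -0.03 -0.02 1.12 0 0.2; -0.03 -0.02 1.12 0 0.2' 25; python3 -m creep '0 0 0 0 0.1; 0 0 0 0 0.1; 0 0 0 0 0.1; 0 0 0 0 0.1' 25
```

```text
clock: 3.4
position: [0.5493, 0.2232, 0.0353]
orientation: [0.114, 0.993, 0.0, 0.001]
ft_force: [0.0, 0.1, -0.3]
width: 0.028
gripper_force: 0.0
clock: 3.8
position: [0.5494, 0.2232, 0.0353]
orientation: [0.114, 0.993, 0.0, 0.001]
ft_force: [-0.5, -0.1, 5.3]
width: 0.0229
gripper_force: 24.6
```

```bash
python3 -m creep '0 0 -0.3 0 0.1; 0 0 -0.8 0 0.1; 0 0 -1.3 0 0.1; 0 0 -1.6 0 0.1; 0 0 -1.6 0 0.1; 0 0 -1.6 0 0.1' && python3 -c "
from h import *
print(totool([.5722,.0616,.115]),get_obs()['ft_force'],get_obs()['width'])"
```

```text
clock: 4.4
position: [0.5482, 0.223, 0.114]
orientation: [0.114, 0.993, -0.0, -0.0]
ft_force: [-0.4, -0.3, -0.7]
width: 0.0225
gripper_force: 24.5
[-1.2   -3.035 -0.02 ] [-0.42579869 -0.31439151 -0.69401757] 0.022478137859453427
```

```bash
python3 -m creep '-0.4 -0.6 0 0 0.1; -0.8 -1.2 0 0 0.1; -1.2 -1.8 0 0 0.1; -1.2 -1.8 0 0 0.1; -1.2 -1.8 0 0 0.1; -1.2 -1.8 0 0 0.1' && python3 -c "
from h import *
p,W=wrist('w3');np.save('pics/W3.npy',W)"
```

```text
clock: 5.0
position: [0.5856, 0.1225, 0.1132]
orientation: [0.114, 0.993, -0.0, -0.001]
ft_force: [-1.2, 0.1, -1.2]
width: 0.0231
gripper_force: 24.6
```

View pics/w3.png

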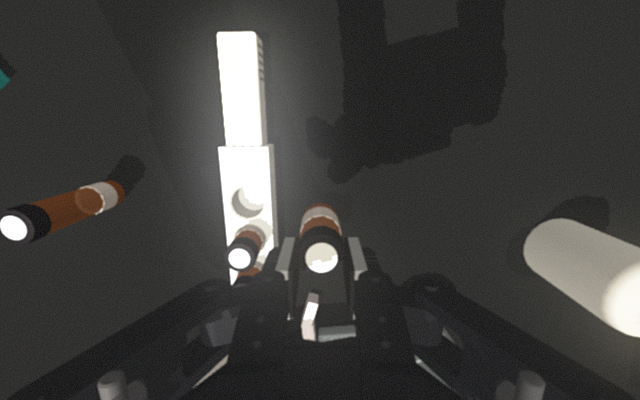

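The vial is held upright (cap at 321,257). The empty pocket is at (250,200), the grip bar at (242,90) and the mid cap at (240,257).

```bash
python3 - <<'E'
from h import *
W=np.load('pics/W3.npy');Z=W[...,2];o=get_obs()
roi=np.zeros((400,640),bool);roi[20:235,205:290]=1
q=W[roi&(Z>.022)&(Z<.036)]
h=np.radians(-12.8);e=np.array([np.cos(h),np.sin(h)]);n=np.array([-e[1],e[0]])
bar=q[q[:,:2]@e<.485];
a=bar[:,:2]@e;b=bar[:,:2]@n
print("front",a.min(),"z",np.median(q[:,2]))
def edges(q):
    a=q[:,:2]@e;b=q[:,:2]@n;A=[];L=[];U=[]
    for x in np.arange(a.min()+.004,a.max()-.004,.004):
        s=b[abs(a-x)<.002]
        if len(s)>8:A.append(x);L.append(s.min());U.append(s.max())
    return np.array(A),np.array(L),np.array(U)
A,L,U=edges(q)
for r in zip(A,L,U,U-L):print(np.round(r,4))
# pocket: low points surrounded
m=roi.copy();m[:180]=0;m[:, :228]=0;m[:,270:]=0;m[222:]=0
g=m&(Z<.022)
p=W[g];print("hole n",g.sum())
# top points near the pocket: circle fit of rim
C=np.array([.5722,.0616]);t=W[roi&(Z>.024)&(Z<.036)][:,:2]-C
ang=np.arctan2(t[:,1],t[:,0]);r=np.hypot(*t.T)
rim=[]
for k in np.arange(-np.pi,np.pi,.2):
    s=(abs(ang-k)<.1)
    if s.sum()>3: i=np.argmin(np.where(s,r,9)); rim.append(t[i])
rim=np.array(rim);s=np.linalg.lstsq(np.c_[2*rim,np.ones(len(rim))],(rim**2).sum(1),rcond=None)[0]
print("rim c",C+s[:2],"r",np.sqrt(s[2]+s[0]**2+s[1]**2),np.round(np.hypot(*rim.T),4))
m=np.zeros_like(roi);m[240:275,303:340]=1;s=W[m&(Z>.12-.03)];img=cv2.imread('pics/w3.png')
hv=img.min(2)>150;s=W[m&hv];print("held cap",np.median(s,0),(s.min(0)+s.max(0))/2,o['position'])
m=np.zeros_like(roi);m[243:272,226:254]=1;s=W[m&hv];print("mid cap",np.median(s,0),(s.min(0)+s.max(0))/2)
print(e,n)
E
```

```text
front 0.4128819268146807 z 0.027793494188762924
[0.4169 0.1707 0.201  0.0303]
[0.4209 0.1716 0.2015 0.0298]
[0.4249 0.1711 0.2011 0.03  ]
[0.4289 0.1717 0.2009 0.0293]
[0.4329 0.171  0.2016 0.0306]
[0.4369 0.1718 0.2011 0.0293]
[0.4409 0.1711 0.201  0.0298]
[0.4449 0.1715 0.2013 0.0298]
[0.4489 0.1711 0.201  0.0299]
[0.4529 0.1717 0.201  0.0292]
[0.4569 0.1709 0.2009 0.0301]
[0.4609 0.1719 0.2009 0.029 ]
[0.4649 0.1711 0.2009 0.0299]
[0.4689 0.1718 0.201  0.0292]
[0.4729 0.1709 0.2008 0.0298]
[0.4769 0.1719 0.2011 0.0292]
[0.4809 0.1712 0.2009 0.0297]
[0.4849 0.1709 0.2012 0.0303]
[0.4889 0.1717 0.2009 0.0292]
[0.4929 0.1711 0.2009 0.0298]
[0.4969 0.1661 0.2058 0.0397]
[0.5009 0.166  0.2058 0.0398]
[0.5049 0.1659 0.2059 0.0401]
[0.5089 0.1655 0.2061 0.0406]
[0.5129 0.1662 0.2061 0.0399]
[0.5169 0.1661 0.2059 0.0398]
[0.5209 0.166  0.2058 0.0398]
[0.5249 0.1659 0.206  0.0402]
[0.5289 0.1656 0.206  0.0404]
[0.5329 0.166  0.206  0.04  ]
[0.5369 0.1658 0.2059 0.0401]
[0.5409 0.1659 0.2059 0.0399]
[0.5449 0.1655 0.2059 0.0404]
[0.5489 0.166  0.2059 0.04  ]
[0.5529 0.1659 0.206  0.04  ]
[0.5569 0.1662 0.2058 0.0396]
[0.5609 0.1661 0.2059 0.0398]
[0.5649 0.1654 0.2059 0.0405]
[0.5689 0.1657 0.2059 0.0401]
hole n 711
rim c [0.57268557 0.0606361 ] r 0.01389598392652043 [0.0135 0.0136 0.0142 0.0141 0.0144 0.0143 0.0143 0.0148 0.0149 0.0149
 0.0148 0.0149 0.015  0.0147 0.0146 0.0143 0.0144 0.0139 0.0138 0.0139
 0.0135 0.0132 0.0137 0.0128 0.0126 0.0126 0.0129 0.0124 0.0129 0.013
 0.0128 0.0133]
held cap [nan nan nan] [nan nan nan] [0.58574113 0.12277066 0.11356709]
mid cap [nan nan nan] [nan nan nan]
[ 0.97514935 -0.2215485 ] [0.2215485  0.97514935]
```

```bash
python3 - <<'E'
from h import *
W=np.load('pics/W3.npy');o=get_obs();img=cv2.imread('pics/w3.png').min(2)>150
m=np.zeros_like(img);m[240:275,303:340]=1
s=W[m&img];s=s[~np.isnan(s[:,0])];s=s[s[:,2]>.08];M=R.from_quat(o["orientation"]).as_matrix()
print(len(s),np.median(s,0),"cap in tool",((s-o['position'])@M).mean(0))
print(totool([.5727,.0606,.115]))
E
```

```text
756 [0.58528515 0.12250031 0.13781822] cap in tool [ 0.00046273 -0.00036838 -0.02423525]
[-0.027 -1.27  -0.028]
```

```bash
python3 -m creep '-0.02 -0.5 0 0 0.1; -0.02 -1 0 0 0.1; -0.03 -1.27 0 0 0.1; -0.03 -1.27 0 0 0.1; -0.03 -1.27 0.4 0 0.1; -0.03 -1.27 0.8 0 0.1; -0.03 -1.27 0.8 0 0.1; -0.03 -1.27 0.8 0 0.1' && python3 -c "
from h import *
print(totool([.5727,.0606,.0405]))
p,W=wrist('w4');cv2.imwrite('pics/w4c.png',cv2.resize(p[100:340,200:440,::-1],None,fx=2,fy=2))"
```

```text
clock: 5.85
position: [0.5737, 0.0605, 0.0745]
orientation: [0.114, 0.994, 0.0, -0.0]
ft_force: [1.0, -0.5, -0.9]
width: 0.0224
gripper_force: 24.6
[ 0.02  -0.003  0.681]
```

View pics/w4c.png

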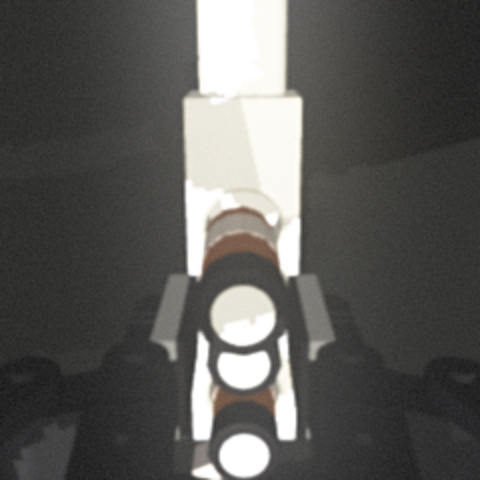

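The held vial is centred over the pocket, with its bottom at crop (243,215), the rim around it and the caps in line. Lowering.

```bash
python3 -m creep '0.02 0 0.15 0 0.1; 0.02 0 0.3 0 0.1; 0.02 0 0.45 0 0.1; 0.02 0 0.55 0 0.1; 0.02 0 0.62 0 0.1; 0.02 0 0.66 0 0.1; 0.02 0 0.66 0 0.1'
```

```text
clock: 6.6
position: [0.5726, 0.0599, 0.0412]
orientation: [0.114, 0.993, 0.0, -0.0]
ft_force: [-1.3, 0.4, -1.2]
width: 0.0225
gripper_force: 24.6
```

```bash
python3 -m creep '0 0 0.015 0 0.1; 0 0 0.015 0 0.4; 0 0 0.015 0 0.55; 0 0 0.015 0 0.55; 0 0 0.015 0 0.55; 0 0 -0.4 0 0.55; 0 0 -0.9 0 0.6; 0 0 -1.4 0 0.7' && python3 -m creep '0.5 0 -0.7 0 0.8; 1 0 -1 0 1; 1.2 0 -1 0 1; 1.2 0 -1 0 1' && python3 -c "
from h import *
p,W=wrist('w5');np.save('pics/W5.npy',W)"
```

```text
clock: 7.4
position: [0.5724, 0.0599, 0.1121]
orientation: [0.114, 0.993, -0.0, -0.0]
ft_force: [0.9, -0.6, 0.1]
width: 0.0596
gripper_force: 0.0
clock: 7.8
position: [0.5134, 0.0738, 0.1611]
orientation: [0.114, 0.993, -0.0, -0.0]
ft_force: [0.2, 0.8, 0.6]
width: 0.0854
gripper_force: 0.0
```

View pics/w5.png

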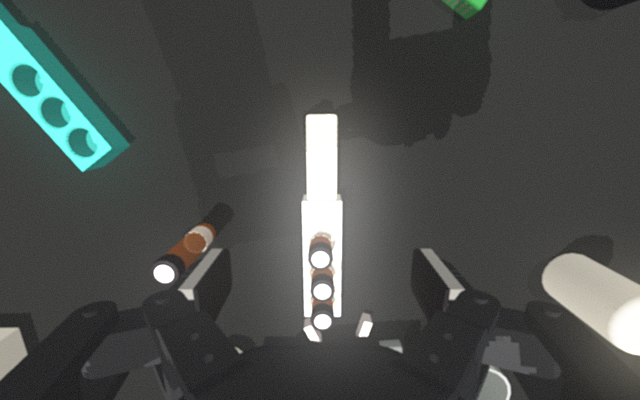

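All three vials are seated in line: caps at (320,258), (321,290), (322,320). The rail tips are at (313,330) and (365,323), to the right of the rack's line.

```bash
python3 - <<'E'
from h import *
h=np.radians(-12.8);e=np.array([np.cos(h),np.sin(h)]);n=np.array([-e[1],e[0]])
W=np.load('pics/W5.npy');Z=W[...,2]
def rack(W,r):
    q=W[r[0]:r[1],r[2]:r[3]].reshape(-1,3);q=q[(q[:,2]>.022)&(q[:,2]<.036)]
    a=q[:,:2]@e;b=q[:,:2]@n;A=[];M=[]
    for x in np.arange(a.min()+.006,a.max()-.006,.004):
        s=b[abs(a-x)<.002]
        if len(s)>8:A.append(x);M.append((s.min()+s.max())/2)
    print("rack front",a.min(),"rear",a.max(),"mid fit",np.polyfit(np.array(A)-.45,M,1))
rack(W,(105,255,290,350))
# w1 recomputed with the pose then
from scipy.spatial.transform import Rotation as R
T=np.eye(4);T[:3,:3]=R.from_quat([.116,.993,0,-.001]).as_matrix();T[:3,3]=[.5296,.1424,.3396]
W1=cloud("wrist",np.load("pics/w1.npy"),T@np.array(camera_info("wrist")["tool_from_camera"]))
rack(W1,(105,220,255,300))
# dock: heading from head top front edge, then rails in dock axes, in several clouds
clouds=dict(w1=W1,w5=W,scene=cloud("scene",np.load("pics/scene0.npy")),side=cloud("side",np.load("pics/side0.npy")))
for k,C in clouds.items():
    P=C.reshape(-1,3);P=P[~np.isnan(P[:,0])]
    H=P[(P[:,2]>.116)&(P[:,2]<.128)&(abs(P[:,0]-.78)<.12)&(abs(P[:,1]-.04)<.12)]
    if len(H)>300:
        r=cv2.minAreaRect((H[:,:2]*1000).astype(np.float32));print(k,"head",np.round(r[0],1),np.round(r[1],1),round(r[2],2))
    g=np.radians(-9.8);f=np.array([np.cos(g),np.sin(g)]);m=np.array([-f[1],f[0]])
    Q=P[(P[:,2]>.010)&(P[:,2]<.024)&(abs(P[:,0]-.71)<.05)&(abs(P[:,1]-.055)<.045)]
    a=Q[:,:2]@f;b=Q[:,:2]@m
    for x in np.arange(.655,.72,.005):
        s=b[abs(a-x)<.0025];lo=s[s<.172];hi=s[s>.172]
        if len(lo)>3 and len(hi)>3: print(k,round(x,3),np.round([lo.max(),hi.min(),hi.min()-lo.max(),(hi.min()+lo.max())/2],4))
E
```

```text
rack front 0.41357083470009154 rear 0.5578185527509252 mid fit [-0.00127447  0.18563765]
rack front 0.41295998743485013 rear 0.5791947123614196 mid fit [-0.00179573  0.18597835]
w1 head [746.6  44.8] [150.6  55.2] 84.8
w1 0.665 [0.1386 0.1987 0.0601 0.1687]
w1 0.67 [0.1413 0.1984 0.0571 0.1699]
w1 0.675 [0.1429 0.1962 0.0533 0.1696]
w1 0.68 [0.1454 0.1939 0.0485 0.1696]
w1 0.685 [0.1472 0.1918 0.0446 0.1695]
w1 0.69 [0.1469 0.1918 0.0449 0.1694]
w1 0.695 [0.1481 0.1929 0.0448 0.1705]
w1 0.7 [0.1478 0.1926 0.0448 0.1702]
w1 0.705 [0.1483 0.1923 0.044  0.1703]
w1 0.71 [0.1484 0.1936 0.0453 0.171 ]
w1 0.715 [0.1482 0.1933 0.0452 0.1708]
w5 0.665 [0.1391 0.1984 0.0593 0.1687]
w5 0.67 [0.1411 0.1969 0.0558 0.169 ]
w5 0.675 [0.1432 0.1955 0.0523 0.1694]
w5 0.68 [0.1453 0.1938 0.0485 0.1696]
scene head [787.   39.9] [149.9 130.3] 81.89
scene 0.665 [0.1395 0.198  0.0585 0.1688]
scene 0.67 [0.1405 0.1971 0.0565 0.1688]
scene 0.675 [0.1413 0.1984 0.0571 0.1698]
side head [786.8  40.6] [150.9 129.6] 82.1
side 0.665 [0.1387 0.2011 0.0624 0.1699]
side 0.67 [0.1421 0.1994 0.0573 0.1707]
side 0.675 [0.1439 0.1976 0.0537 0.1708]
side 0.68 [0.145  0.1959 0.0509 0.1704]
side 0.685 [0.1474 0.1935 0.0461 0.1704]
side 0.69 [0.1494 0.1932 0.0437 0.1713]
side 0.695 [0.1495 0.1921 0.0426 0.1708]
side 0.7 [0.1501 0.1952 0.0451 0.1726]
side 0.705 [0.1491 0.1924 0.0433 0.1708]
side 0.71 [0.1486 0.1938 0.0453 0.1712]
side 0.715 [0.1503 0.1942 0.0439 0.1723]
```

```bash
python3 -c "
from h import *
print(totool([.4634,.0854,.005]))"
```

```text
[1.033e+00 3.000e-03 3.112e+00]
```

```bash
python3 -m creep '0.6 0 0 -0.06 1; 1.03 0 0.5 -0.06 0.8; 1.03 0 1.2 -0.06 0.6; 1.03 0 1.9 -0.06 0.6; 1.03 0 2.5 -0.06 0.6; 1.03 0 2.9 -0.06 0.6; 1.03 0 3.05 -0.06 0.6; 1.03 0 3.1 -0.06 0.6' 40 && python3 -m creep '0 0 0 0 0.45; 0 0 0 0 0.4; 0 0 0 0 0.35; 0 0 0 0 0.3; 0 0 0 0 0.2; 0 0 0 0 0.2; 0 0 0 0 0.2; 0 0 0 0 0.2' 40; python3 - <<'E'
from h import *
p,W=wrist('w6');np.save('pics/W6.npy',W)
o=get_obs();M=R.from_quat(o["orientation"]).as_matrix();print(np.degrees(np.arctan2(M[1,0],M[0,0])),totool([.4634,.0854,.005]))
E
```

```text
clock: 8.65
position: [0.4635, 0.085, 0.005]
orientation: [0.112, 0.994, -0.0, -0.002]
ft_force: [0.3, -0.1, -0.2]
width: 0.0512
gripper_force: 0.0
clock: 9.45
position: [0.4651, 0.0851, 0.0075]
orientation: [0.112, 0.994, 0.0, 0.001]
ft_force: [-1.0, 0.7, 6.1]
width: 0.0171
gripper_force: 3.1
167.18387887398984 [ 0.034 -0.002  0.049]
```

View pics/w6.png

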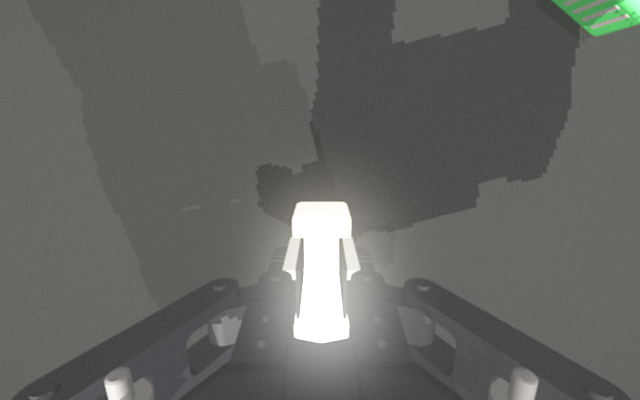

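```bash
python3 - <<'E'
from h import *
W=np.load('pics/W6.npy');o=get_obs();M=R.from_quat(o["orientation"]).as_matrix()
L=(W-o['position'])@M   # tool coords
for v in (210,222,234,242,250,258,266,274,285,300,320):
    print(v,[tuple(np.round(1000*L[v,u]).tolist()) for u in (284,290,295,299,303,307,320,338,344,350,356)])
E
```

```text
210 [(15.0, -22.0, 8.0), (16.0, -18.0, 7.0), (20.0, -14.0, -9.0), (21.0, -12.0, -12.0), (21.0, -10.0, -11.0), (21.0, -7.0, -12.0), (22.0, -1.0, -13.0), (21.0, 9.0, -11.0), (21.0, 12.0, -11.0), (15.0, 17.0, 8.0), (15.0, 21.0, 8.0)]
222 [(8.0, -22.0, 8.0), (8.0, -19.0, 8.0), (17.0, -13.0, -19.0), (18.0, -11.0, -20.0), (18.0, -9.0, -21.0), (17.0, -7.0, -19.0), (18.0, -1.0, -20.0), (17.0, 8.0, -20.0), (18.0, 11.0, -20.0), (17.0, 15.0, -18.0), (7.0, 21.0, 9.0)]
234 [(-0.0, -23.0, 8.0), (0.0, -19.0, 8.0), (11.0, -13.0, -19.0), (11.0, -11.0, -20.0), (11.0, -9.0, -20.0), (11.0, -7.0, -19.0), (11.0, -1.0, -20.0), (11.0, 8.0, -20.0), (11.0, 11.0, -20.0), (-0.0, 17.0, 9.0), (-0.0, 21.0, 8.0)]
242 [(-6.0, -23.0, 9.0), (11.0, -15.0, -30.0), (11.0, -12.0, -31.0), (11.0, -11.0, -31.0), (9.0, -9.0, -26.0), (7.0, -7.0, -20.0), (7.0, -1.0, -20.0), (9.0, 8.0, -26.0), (11.0, 11.0, -30.0), (11.0, 13.0, -31.0), (-5.0, 21.0, 8.0)]
250 [(7.0, -18.0, -31.0), (12.0, -14.0, -40.0), (11.0, -12.0, -40.0), (12.0, -10.0, -40.0), (5.0, -9.0, -26.0), (2.0, -7.0, -20.0), (2.0, -1.0, -20.0), (5.0, 8.0, -26.0), (11.0, 
[... 787 characters left out ...]
), (13.0, -11.0, -71.0), (5.0, -10.0, -58.0), (5.0, -9.0, -58.0), (-18.0, -10.0, -20.0), (-18.0, -8.0, -20.0), (-18.0, -1.0, -20.0), (-18.0, 9.0, -20.0), (5.0, 9.0, -57.0), (12.0, 10.0, -70.0), (12.0, 12.0, -70.0)]
300 [(17.0, -11.0, -86.0), (12.0, -10.0, -79.0), (-2.0, -11.0, -57.0), (-2.0, -9.0, -57.0), (-27.0, -10.0, -21.0), (-27.0, -8.0, -20.0), (-27.0, -1.0, -20.0), (-27.0, 9.0, -20.0), (-1.0, 9.0, -58.0), (8.0, 10.0, -73.0), (17.0, 10.0, -85.0)]
320 [(17.0, -10.0, -95.0), (8.0, -10.0, -83.0), (-41.0, -15.0, -18.0), (-40.0, -12.0, -20.0), (-40.0, -10.0, -19.0), (-40.0, -8.0, -20.0), (-40.0, -1.0, -20.0), (-39.0, 9.0, -20.0), (-40.0, 13.0, -19.0), (-4.0, 10.0, -68.0), (17.0, 9.0, -95.0)]
```

```bash
python3 - <<'E'
from h import *
c=camera_info("wrist");T=np.array(c["tool_from_camera"])
for n,vs,us in (("w5",range(244,300,8),(212,218,224,228,416,422,428,434)),("w3",range(232,284,6),(276,282,288,293,352,358))):
    L=cloud("wrist",np.load(f"pics/{n}.npy"),T)
    for v in vs: print(n,v,[tuple(np.round(1000*L[v,u]).tolist()) for u in us])
E
```

```text
w5 244 [(-75.0, -127.0, 163.0), (-74.0, -120.0, 162.0), (-75.0, -113.0, 163.0), (-74.0, -108.0, 162.0), (-75.0, 110.0, 162.0), (-74.0, 117.0, 160.0), (-75.0, 124.0, 162.0), (-74.0, 131.0, 162.0)]
w5 252 [(12.0, -48.0, -42.0), (12.0, -45.0, -42.0), (11.0, -43.0, -41.0), (8.0, -43.0, -35.0), (10.0, 42.0, -39.0), (11.0, 44.0, -41.0), (11.0, 46.0, -42.0), (-84.0, 132.0, 161.0)]
w5 260 [(11.0, -45.0, -49.0), (11.0, -43.0, -48.0), (7.0, -43.0, -40.0), (5.0, -43.0, -37.0), (6.0, 42.0, -39.0), (10.0, 42.0, -47.0), (11.0, 44.0, -49.0), (12.0, 46.0, -50.0)]
w5 268 [(11.0, -43.0, -55.0), (8.0, -43.0, -50.0), (4.0, -43.0, -42.0), (1.0, -43.0, -37.0), (3.0, 42.0, -41.0), (7.0, 42.0, -48.0), (10.0, 42.0, -54.0), (11.0, 44.0, -56.0)]
w5 276 [(8.0, -43.0, -56.0), (5.0, -43.0, -51.0), (0.0, -43.0, -43.0), (-3.0, -43.0, -37.0), (0.0, 42.0, -42.0), (4.0, 42.0, -49.0), (8.0, 42.0, -56.0), (11.0, 42.0, -62.0)]
w5 284 [(5.0, -43.0, -57.0), (1.0, -43.0, -50.0), (-4.0, -44.0, -43.0), (-5.0, -43.0, -40.0), (-3.0, 42.0, -43.0), (0.0, 42.0, -49.0), (4.0, 43.0, -55.0), (8.0, 42.0, -61.0)]
w5 292 [(2.0, -43.0, -
[... 699 characters left out ...]
.0, 16.0, -40.0)]
w3 256 [(7.0, -21.0, -36.0), (11.0, -17.0, -45.0), (12.0, -14.0, -46.0), (12.0, -12.0, -46.0), (11.0, 13.0, -46.0), (12.0, 15.0, -46.0)]
w3 262 [(7.0, -20.0, -43.0), (11.0, -16.0, -51.0), (11.0, -14.0, -51.0), (11.0, -12.0, -49.0), (11.0, 12.0, -51.0), (11.0, 15.0, -51.0)]
w3 268 [(11.0, -18.0, -55.0), (11.0, -15.0, -56.0), (11.0, -13.0, -55.0), (8.0, -12.0, -50.0), (12.0, 12.0, -56.0), (11.0, 14.0, -55.0)]
w3 274 [(12.0, -17.0, -62.0), (12.0, -15.0, -62.0), (10.0, -13.0, -57.0), (6.0, -12.0, -50.0), (10.0, 12.0, -58.0), (12.0, 13.0, -62.0)]
w3 280 [(13.0, -16.0, -67.0), (12.0, -14.0, -66.0), (6.0, -13.0, -56.0), (3.0, -12.0, -51.0), (8.0, 12.0, -58.0), (12.0, 13.0, -67.0)]
```

The fingertips are resting on the bar top: depth shows they end about 20 mm short of the reported TCP, so the offset I was given doesn't hold. I'll reopen, go 21 mm lower and regrip, watching the force.

```bash
python3 -m creep '0 0 -0.2 0 0.3; 0 0 -0.3 0 0.6; 0 0 -0.3 0 0.6; 0 0 -0.3 0 0.6; 0 0 0 0 0.6; 0 0 0.2 0 0.6; 0 0 0.36 0 0.6; 0 0 0.4 0 0.6' 40; python3 -m creep '0 0 0 0 0.5; 0 0 0 0 0.45; 0 0 0 0 0.4; 0 0 0 0 0.3; 0 0 0 0 0.2; 0 0 0 0 0.1; 0 0 0 0 0.1; 0 0 0 0 0.1' 40
```

```text
clock: 10.3
position: [0.463, 0.0852, -0.0148]
orientation: [0.112, 0.994, -0.0, -0.001]
ft_force: [-0.6, -0.7, -0.7]
width: 0.0512
gripper_force: 0.0
clock: 11.1
position: [0.4648, 0.0852, -0.0129]
orientation: [0.112, 0.994, 0.0, 0.001]
ft_force: [-0.4, 0.7, 5.4]
width: 0.029
gripper_force: 41.1
```

```bash
python3 -m creep '0 0 -0.03 0 0.1; 0 0 -0.03 -0.2 0.1; -0.01 0 -0.03 -0.4 0.1; -0.02 0 -0.03 -0.6 0.1; -0.03 0 -0.03 -0.8 0.1; -0.03 -0.01 -0.03 -0.96 0.1; -0.03 -0.01 -0.03 -0.96 0.1; -0.03 -0.01 -0.03 -0.96 0.1' && python3 - <<'E'
from h import *
o=get_obs();M=R.from_quat(o["orientation"]).as_matrix();print("yaw",np.degrees(np.arctan2(M[1,0],M[0,0])),totool([.4665,.0843,-.0135]))
g=np.radians(-8);f=np.array([np.cos(g),np.sin(g)]);m=np.array([-f[1],f[0]]);O=np.array([.683,.0539])
print("tcp in dock",(o['position'][:2]-O)@f,(o['position'][:2]-O)@m)
for n in("scene","side"):
    p,d=grab_frame(n);cv2.imwrite(f"pics/{n}1.png",p[:,:,::-1]);W=cloud(n,d).reshape(-1,3)
    D=np.c_[(W[:,:2]-O)@f,(W[:,:2]-O)@m,W[:,2]]
    q=D[(abs(D[:,2]-.029)<.006)&(D[:,0]>-.16)&(D[:,0]<-.005)&(abs(D[:,1])<.04)]
    a=[(x,(s.min()+s.max())/2,s.max()-s.min()) for x in np.arange(-.15,-.02,.01) for s in [q[abs(q[:,0]-x)<.004,1]] if len(s)>8]
    print(n,"rack rear",q[:,0].max(),"\n",np.round(a,4).tolist())
    r=D[(D[:,2]>.01)&(D[:,2]<.022)&(D[:,0]>-.003)&(D[:,0]<.035)&(abs(D[:,1])<.045)]
    print("rail mid",[np.round([x,s[s<0].max(),s[s>0].min(),(s[s<0].max()+s[s>0].min())/2],4).tolist() for x in (.002,.008,.014,.02,.026,.032) for s in [r[abs(r[:,0]-x)<.004,1]] if (s<0).sum()>2 and (s>0).sum()>2])
    c=D[(abs(D[:,2]-.064)<.004)&(D[:,0]>-.15)&(D[:,0]<0)&(abs(D[:,1])<.04)]
    print("caps",np.round(np.polyfit(c[:,0],c[:,1],1),4),len(c))
E
```

```text
clock: 11.9
position: [0.4654, 0.0844, -0.0121]
orientation: [0.07, 0.998, 0.0, -0.0]
ft_force: [-0.1, -0.1, -2.5]
width: 0.029
gripper_force: 40.1
yaw 172.0029514374052 [-0.022  0.     0.028]
tcp in dock -0.219715418293722 -3.799723321742128e-05
scene rack rear -0.020711043477736692 
 [[-0.15, 0.0004, 0.0393], [-0.14, -0.0, 0.0419], [-0.13, 0.0078, 0.0248], [-0.12, 0.011, 0.0185], [-0.11, 0.0144, 0.0137], [-0.1, 0.0011, 0.0392], [-0.09, 0.0105, 0.0187], [-0.08, 0.015, 0.0093], [-0.07, 0.0001, 0.04], [-0.06, 0.0083, 0.0228], [-0.05, 0.0129, 0.0157], [-0.04, 0.0003, 0.0386], [-0.03, -0.0009, 0.0409]]
rail mid [[0.002, -0.0287, 0.0303, 0.0008], [0.008, -0.0277, 0.0301, 0.0012], [0.014, -0.0277, 0.028, 0.0001]]
caps [0.028  0.0024] 245
side rack rear -0.020382709232406027 
 [[-0.15, 0.0002, 0.0415], [-0.14, -0.0007, 0.0407], [-0.13, 0.0003, 0.0411], [-0.12, 0.0002, 0.0421], [-0.11, 0.0151, 0.0129], [-0.1, 0.0131, 0.0151], [-0.09, 0.002, 0.0395], [-0.08, 0.0007, 0.0391], [-0.07, 0.0144, 0.0121], [-0.06, 0.0072, 0.0285], [-0.05, -0.0001, 0.0401], [-0.04, 0.0148, 0.01], [-0.03, 0.0123, 0.0146]]
rail mid [[0.002, -0.03, 0.0309, 0.0005], [0.008, -0.0261, 0.0286, 0.0013], [0.014, -0.0244, 0.0245, 0.0001], [0.02, -0.0219, 0.0244, 0.0012], [0.026, -0.021, 0.0227, 0.0008], [0.032, -0.021, 0.0215, 0.0003]]
caps [0.027  0.0028] 175
```

View pics/side1.png

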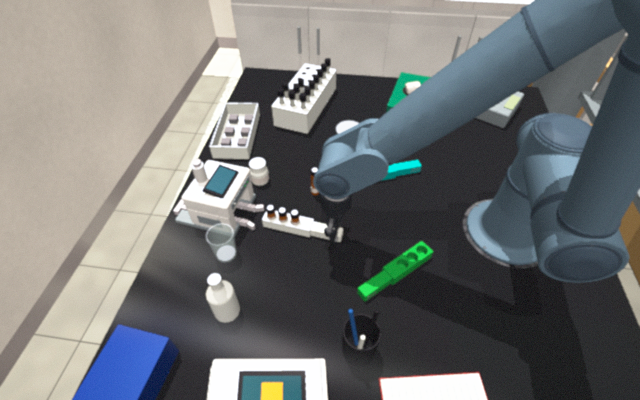

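The rack is on the channel axis, its rear end 20 mm before the mouth, with all three caps in line in the side view at (271-296, 211-217). Pushing in, checking the lateral force.

```bash
python3 -m creep '0 0.01 0.02 0 0.1; -0.15 0.01 0.02 0 0.1; -0.3 0.01 0.02 0 0.1; -0.45 0.01 0.02 0 0.1; -0.6 0.01 0.02 0 0.1; -0.75 0.01 0.02 0 0.1; -0.9 0.01 0.02 0 0.1; -1 0.01 0.02 0 0.1'; python3 -c "
from h import *
p,W=wrist('w7');np.save('pics/W7.npy',W)"; python3 -m creep '-0.15 0 0 0 0.1; -0.3 0 0 0 0.1; -0.45 0 0 0 0.1; -0.6 0 0 0 0.1; -0.75 0 0 0 0.1'; python3 -m creep '-0.1 0 0 0 0.1; -0.2 0 0 0 0.1; -0.3 0 0 0 0.1;-0.4 0 0 0 0.1; -0.5 0 0 0 0.1; -0.6 0 0 0 0.1; -0.7 0 0 0 0.1'
```

```text
clock: 12.8
position: [0.5159, 0.0777, -0.0129]
orientation: [0.07, 0.998, -0.0, -0.0]
ft_force: [-6.6, 0.9, 6.7]
width: 0.0291
gripper_force: 41.2
clock: 13.35
position: [0.5523, 0.0727, -0.0129]
orientation: [0.07, 0.998, 0.0, -0.0]
ft_force: [-5.5, 0.7, 6.3]
width: 0.0291
gripper_force: 41.2
clock: 14.05
position: [0.5869, 0.0678, -0.0129]
orientation: [0.07, 0.998, 0.0, -0.0]
ft_force: [-5.5, 1.3, 6.2]
width: 0.0293
gripper_force: 41.2
```

```bash
python3 -m creep '-0.08 0 -0.01 0 0.1; -0.16 0 -0.01 0 0.1; -0.24 0 -0.01 0 0.1;-0.32 0 -0.01 0 0.1; -0.4 0 -0.01 0 0.1; -0.48 0 -0.01 0 0.1; -0.56 0 -0.01 0 0.1'; python3 -m creep '-0.02 0 0 0 0.1; -0.04 0 0 0 0.1; -0.06 0 0 0 0.1;-0.08 0 0 0 0.1; -0.1 0 0 0 0.1; -0.12 0 0 0 0.1; -0.14 0 0 0 0.1'
```

```text
clock: 14.75
position: [0.6149, 0.0638, -0.0127]
orientation: [0.07, 0.998, -0.0, -0.0]
ft_force: [-1.2, 0.4, -2.0]
width: 0.0291
gripper_force: 40.2
clock: 15.45
position: [0.6216, 0.0629, -0.0125]
orientation: [0.07, 0.998, -0.0, -0.0]
ft_force: [-1.1, 0.2, -1.7]
width: 0.0294
gripper_force: 40.2
```

```bash
python3 -m creep '-0.02 0 0 0 0.1; -0.04 0 0 0 0.1'; python3 -m creep '-0.02 0 0 0 0.1; -0.04 0 0 0 0.1'
```

```text
clock: 15.65
position: [0.6236, 0.0626, -0.0125]
orientation: [0.07, 0.998, -0.0, -0.0]
ft_force: [-0.9, 0.6, -0.8]
width: 0.0291
gripper_force: 40.2
clock: 15.85
position: [0.6256, 0.0623, -0.0125]
orientation: [0.07, 0.998, -0.0, -0.0]
ft_force: [-1.3, 0.8, -1.5]
width: 0.029
gripper_force: 40.2
```

```bash
python3 -m creep '-0.01 0 0 0 0.1; -0.03 0 0 0 0.1; -0.05 0 0 0 0.1'|grep -E "pos|ft"; python3 -m creep '-0.02 0 0 0 0.1; -0.04 0 0 0 0.1'|grep -E "pos|ft"
```

```text
position: [0.6281, 0.062, -0.0125]
ft_force: [-0.8, 0.2, -1.8]
position: [0.6295, 0.0618, -0.0127]
ft_force: [-3.9, -0.2, -0.6]
```

```bash
python3 -m creep '-0.02 0 0 0 0.1; -0.04 0 0 0 0.1'|grep -E "pos|ft"; python3 -m creep '-0.02 0 0 0 0.1; -0.04 0 0 0 0.1'|grep -E "pos|ft"
```

```text
position: [0.6302, 0.0617, -0.0128]
ft_force: [-9.5, 0.9, 4.4]
position: [0.6308, 0.0617, -0.0129]
ft_force: [-15.1, 1.0, 9.6]
```

That pressed to about 15 N, harder than intended. Contact began near x = 0.629, so I'm easing back to a light touch.

```bash
python3 -m creep '-0 0 0 0 0.1; 0.02 0 0 0 0.1; 0.04 0 0 0 0.1; 0.055 0 0 0 0.1; 0.055 0 0 0 0.1'|grep -E "pos|ft"
```

```text
position: [0.6304, 0.0617, -0.0128]
ft_force: [-5.2, 0.7, -0.1]
```

```bash
python3 -m creep '0.015 0 0 0 0.1; 0.015 0 0 0 0.1'|grep -E "pos|ft"
```

```text
position: [0.6301, 0.0617, -0.0127]
ft_force: [-3.7, 1.6, -0.9]
```

Light press of about 3.7 N. Releasing, then rising straight up.

```bash
python3 -m creep '0 0 0 0 0.36; 0 0 0 0 0.42; 0 0 0 0 0.55; 0 0 0 0 0.6; 0 0 0 0 0.6; 0 0 0 0 0.6'; python3 -m creep '0 0 -0.2 0 0.6; 0 0 -0.6 0 0.6; 0 0 -1 0 0.6; 0.3 0 -1.6 0 0.6; 0.8 0 -2.2 0 0.6; 1.4 0 -2.8 0 0.6; 2 0 -3.2 0 0.6; 2 0 -3.2 0 0.6'; python3 - <<'E'
from h import *
p,W=wrist('w8');np.save('pics/W8.npy',W)
g=np.radians(-8);f=np.array([np.cos(g),np.sin(g)]);m=np.array([-f[1],f[0]]);O=np.array([.683,.0539])
q=W.reshape(-1,3);D=np.c_[(q[:,:2]-O)@f,(q[:,:2]-O)@m,q[:,2]]
b=D[(abs(D[:,2]-.028)<.006)&(abs(D[:,1])<.025)&(D[:,0]<0)]
print("front",b[:,0].min(),"expected rear",b[:,0].min()+.22)
print(np.round([(x,(s.min()+s.max())/2,s.max()-s.min()) for x in np.arange(-.07,0,.01) for s in [b[abs(b[:,0]-x)<.004,1]] if len(s)>8],4).tolist(),np.median(b[:,2]))
E
```

```text
clock: 18.05
position: [0.6306, 0.0616, -0.0124]
orientation: [0.07, 0.998, -0.0, 0.0]
ft_force: [-0.3, -0.4, 0.2]
width: 0.0512
gripper_force: 0.0
clock: 18.85
position: [0.5311, 0.0762, 0.1514]
orientation: [0.069, 0.998, 0.0, 0.003]
ft_force: [0.7, 0.1, 0.2]
width: 0.0514
gripper_force: 0.0
front -0.07608757142850722 expected rear 0.14391242857149278
[[-0.07, -0.0001, 0.0298], [-0.06, -0.0001, 0.0301], [-0.05, -0.0001, 0.0303], [-0.04, -0.0007, 0.0294], [-0.03, -0.0002, 0.0284], [-0.02, -0.0002, 0.0288], [-0.01, -0.0002, 0.0289], [0.0, -0.0002, 0.0291]] 0.027042463775201087
```

View pics/w8.png

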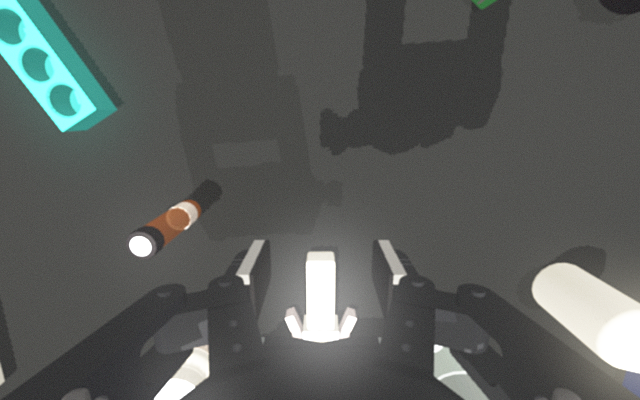

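The rack is in the channel with its front end at (320,255), straight and centred on the axis (0.2 mm off). Its rear face is about 144 mm in, inside the stop's 140-168 mm range, and the tall tube is still standing. Handing in.

```bash
python3 -c "
from station import *
print(hand_in())"
```

```text
the job is handed in; nothing more can be done
None
```

The job is handed in, with no verdict shown: the short vial is in its pocket and the rack is released in the channel with its rear about 144 mm in, against what felt like the end stop (hidden under the head, so not seen). The push briefly reached about 15 N before I eased it to under 4 N.

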